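# Lay the painted tree down on the padded bar

### The job

So that felt can be stuck on its underside, tip the painted wooden tree that stands on the board's step over the step's edge towards the padded bar, easing it down between loosely opened fingers so that it lands gently on the bar and never drops or flops over by itself. It must end lying on the bar with the underside of its foot right up against the edge of the step: push it along by its star end if it is not. Only push it and let it rest against the fingers, without squeezing, lifting or carrying it, and leave everything else where it is.

Things in the scene. Friction and masses are not known exactly. Their poses are not given: they have to be found in the camera images.
- tree: tall flat wooden tree, painted green, bare star on top, on a rectangular foot; 205 mm tall, 0.22 to 0.45 kg. Origin: centre of the foot's underside; z up, x across the thickness, y across the width. Foot 70 (x) x 90 (y) x 18 mm; above it an 18 mm thick slab (x -9 to 9 mm), 80 mm wide at z = 30 mm, tapering to 12 mm at z = 165 mm. Stands on the step, to be tipped towards its -x
- tree_toe (a point): middle of the lower edge of the tree's foot on the -x side (35 mm from the tree's origin). It overhangs the step by 13 to 17 mm: the tree first pivots on the step's edge until, at about 30 degrees of tilt, this edge comes down on the plate. Its centre of mass is 47 mm above its underside: it passes its balance point at about 37 degrees, after which it would fall by itself
- tree_tip (a point): top point of the star, on the tree's axis 205 mm above its underside, mid-thickness. The star is 18 mm thick, 50 mm across, centred 180 mm above the underside; its top point is about 5 mm wide. Pushed here along its axis, the lying tree slides at about 1 to 4 N until it meets the step
- board: laying-down board, fixed to the table: a plywood plate 300 (x) x 260 (y) x 12 mm; a wooden step on it, 8 mm higher (top 20 mm above the table), covers x from 65 to 150 mm; the padded bar stands near the other end. Origin: centre of the plate's underside, on the table; x points from the bar to the step (the tree is tipped towards -x), z up
- step_edge (a point): middle of the top edge of the step, at x = 65 mm, 20 mm above the table; the step's upright face, 8 mm high, runs along y and is the stop for the underside of the tree's foot
- padded_bar: dark foam-covered round bar, 28 mm in diameter, 208 mm long, along the board's y on two wooden cheeks 72 mm high. Origin: middle of its axis, at x = -52 mm on the board, 56 mm above the table. The tree laid on it slopes about 17 degrees (tilted 73 from upright); its star reaches about 70 to 80 mm beyond the bar's axis, its top point about 105 mm above the table
- bar_top (a point): top of the padded bar at its middle, 70 mm above the table
- glue_jar: small capped jar, 38 mm across, 50 mm high, on the step beside the tree; origin under its centre. Leave it
- sponge: painter's sponge 50 x 36 x 26 mm lying on the board's plate between the step and the bar, to the side; origin under its centre. Leave it
- paint_tray: empty black tray 150 x 200 x 45 mm on the table; origin under its centre. Leave it
- brush: paint brush, about 200 mm long, lying on the table; leave it
- small_tree: small finished tree of the same kind, 127 mm tall, standing on the table beside the board; origin under its foot. Leave it
- paint_bottle: closed bottle 54 mm across, 130 mm tall; origin under its centre. Leave it
- water_cup: white cup 72 mm across, 90 mm tall; origin under its centre. Leave it

How it is judged:
By the outcome, as a careful person would: the job done as asked, in the order asked, and still so for the second after the job is handed in, with the robot touching nothing.
It also fails if it takes over 61 s, if anything falls off the work surface, if the arm or the gripper's body presses on something with over 40 N, if the wrist force passes 120 N, or if a joint passes its speed limit or range.

### The arm

A 6-joint arm with a two-finger parallel gripper is mounted at the origin on the work surface. World frame = base frame: x ahead of the robot, y to its left, z up, the work surface at z = 0. Lengths are in m, angles in rad, forces in N, time in s.
With the tool pointing down it reaches from about 0.35 to 0.975 m from the base axis. Payload 7.1 kg.
Tool frame: the origin (TCP) lies on the mounting face of the last link; the fingertips stand 182 mm ahead of it and the grasp point (between the pads) lies 163 mm ahead of it (tips_ahead is the z of the fingertips in the tool frame, in m); z points along the fingers, y is the line along which they close (so a half turn about z gives the same grasp; the last joint's range is limited). The gripper opens to 88 mm and grips with 3 to 60 N. Pads are 20 mm wide; open, the fingers measure 115 mm over their backs; the gripper's body (75 mm by 178 mm) begins 61 mm behind the grasp point.
Start: joints at [-1.141, 0.423, 1.63, -0, 1.089, -0.019], TCP at [0.271, -0.563, 0.405] pointing down, gripper open.
Joint ranges: [-3, 3], [-0.9, 2.11], [0.09, 2.58], [-1.31, 4.45], [0.11, 2.69], [-2.54, 2.54]. Speed limits (rad/s): [2.39, 2.39, 3.01, 3.14, 3.14, 3.14].

### API

Orientations are given as a rotation vector (axis times angle).
In Python, from station import * gives the robot as it stands.
- The arm moves only by the tool arm_command, never from a script. Its argument "commands" is a list of rows, each a list of 2 entries, a list of its own where there are three numbers: the shift along the world's x, y, z in cm, then the turn, a rotation vector about the world's x, y, z in rad. A call has 1 to 8 rows; each row is the pose to reach, as a shift and turn from the pose commanded when the call began; what a row does not reach only later rows make up. A row lasts 1/12 s, in which the tool goes at most 41.7 mm and 7.16 degrees, less where a joint would pass 70% of its speed; a pose out of reach is approached as far as the arm can. A call with a gripper value outside its range is refused whole. "grip" is the closure, from 0 (fully open) to 1 (shut), set as the call begins (left out, the last holds). The fingers move at their own pace and stop on an object; the grip force is fixed at half the most. Time passes only in rows, so rows that repeat a pose let the fingers close. It gives the time, the measured TCP pose, the force, the opening and the grip force at its end, in the units of the state.
- observe(): the state, without advancing time (a new reading comes with each control period).
- snapshot(name): name is "side" or "top" or "wrist"; returns the picture (400x640x3 uint8, red, green, blue); there is no depth.
- calibration(name): a dict with "fovy" (degrees; the focal length in pixels is half the picture's height over the tangent of half this angle, whatever the lens; pixels are square), "cx", "cy" (the principal point, pixels), "R" (3x3) and "t" (3): a world point X has camera coordinates R X + t. Camera axes: x right, y down, z forward; pixel columns grow to the right and rows downward; lengths in m; the calibration is good to about 2 mm. A picture is of the moment at which its call begins: read the wrist's pose just before it. calibration takes no time and is no camera call; for the wrist camera it gives the pose at the moment of the call.
- hand_in(): hands the job in; it is judged then, once.
The state is a dict: "t": time; "qpos": joint angles; "joint_vel": joint speeds; "joint_efforts": joint torques, N m; "ee_pos": TCP position; "tool_rot": TCP orientation; "contact_force": force on the tool from outside, world axes, zero at the start; "wrist_torque": the same for the moment, N m; "opening": finger opening in m; "gripper_force": force on a finger pad.
Only numpy, scipy, OpenCV 4.12 (cv2) and the standard library are available. Lean on these libraries where they do the work, as an engineer would, in place of code of your own. Each camera call takes 0.05 s, during which the arm holds its last target. There are 200 camera calls.

## Working session

There is one attempt and no reset: what is moved stays moved. The work goes in short steps, Python scripts to look and compute and a tool call to move; the robot and the scene stay as the last step left them, time stands still between calls to the robot, and variables do not carry over. Pictures are saved under pics/ and viewed, at most 10 in all, crops included, and the job is handed in when it is done.

Besides the shell and the picture viewer there is one more tool, called in YAML: its name, and indented under it one key for each argument. arm_command: Moves the arm, as the interface text tells. Its arguments: {"type":"object","properties":{"commands":{"type":"array","items":{"type":"array"}},"grip":{"type":"number"}},"required":["commands"]}

```bash
mkdir -p pics; ls; python3 - <<'E'
from station import *
import cv2,numpy as np
for n in("side","top"):
    im=snapshot(n);cv2.imwrite(f"pics/{n}0.png",im[:,:,::-1])
    c=calibration(n);print(n,c["fovy"],c["cx"],c["cy"],np.round(c["R"],4).tolist(),np.round(c["t"],4).tolist(), c.keys())
print(observe())
E
```

```text
pics
side 46.87614387855129 318.7535546035528 200.79699760211392 [[-0.8063, -0.5915, -0.0087], [-0.4442, 0.6151, -0.6514], [0.3906, -0.5214, -0.7586]] [0.4385, 0.3344, 1.2387] dict_keys(['fovy', 'cx', 'cy', 'R', 't'])
top 56.78710568674655 316.55864933693766 198.22690118463365 [[0.0142, -0.9999, 0.0024], [-0.9858, -0.0144, -0.1671], [0.1671, -0.0, -0.9859]] [0.0198, 0.5771, 1.1995] dict_keys(['fovy', 'cx', 'cy', 'R', 't'])
{'t': 0.1, 'qpos': array([-1.14100401e+00,  4.23810511e-01,  1.63058829e+00, -7.90069145e-07,
        1.08858357e+00, -1.90050156e-02]), 'joint_vel': array([-0.0001319 , -0.00195553, -0.00197693, -0.00070633,  0.00157954,
        0.00040969]), 'joint_efforts': array([-4.59641578e-04, -5.45617568e+01, -2.74319065e+01,  6.45514810e-02,
        1.89143844e-02, -4.61172374e-05]), 'ee_pos': array([ 0.27109772, -0.56288028,  0.4039604 ]), 'tool_rot': array([-3.06150051e+00, -6.98765505e-01,  4.46105935e-04]), 'contact_force': array([ 0.77172833, -0.64220481,  0.65359316]), 'wrist_torque': array([-0.01654169, -0.03357695,  0.06493431]), 'gripper_force': 0.0, 'opening': 0.0873178210499728}
```

View pics/side0.png

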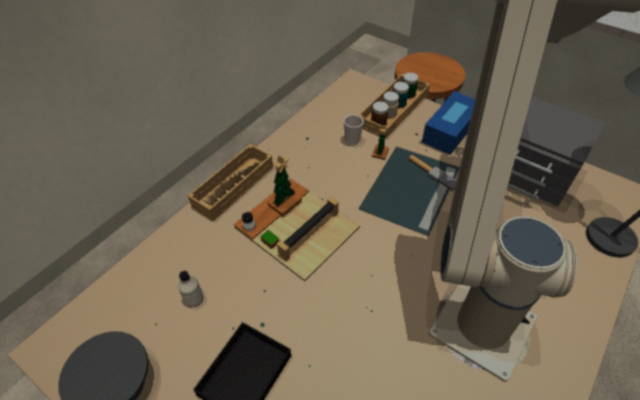

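View pics/top0.png

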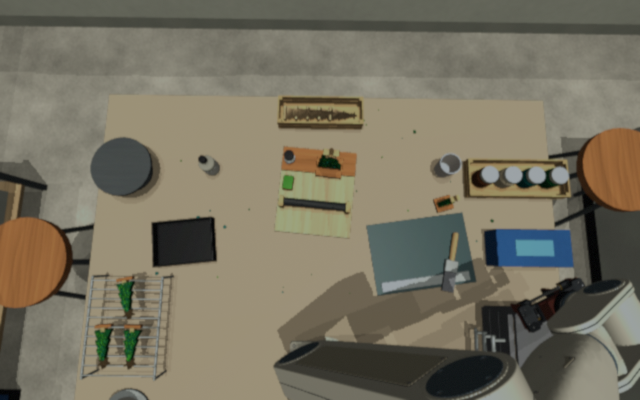

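The top view shows the board at about (317,192), with the step on the far side, the tree at about (329,162) and the bar from (283,203) to (349,208). The tree tips towards the robot. I'll enlarge both views.

```bash
python3 - <<'E'
import cv2
a=cv2.imread("pics/top0.png")[140:245,265:365];cv2.imwrite("pics/topc.png",cv2.resize(a,None,fx=5.6,fy=5.6,interpolation=2))
a=cv2.imread("pics/side0.png")[145:285,225:370];cv2.imwrite("pics/sidec.png",cv2.resize(a,None,fx=4,fy=4,interpolation=2))
E
```

```text
(no output)
```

View pics/topc.png

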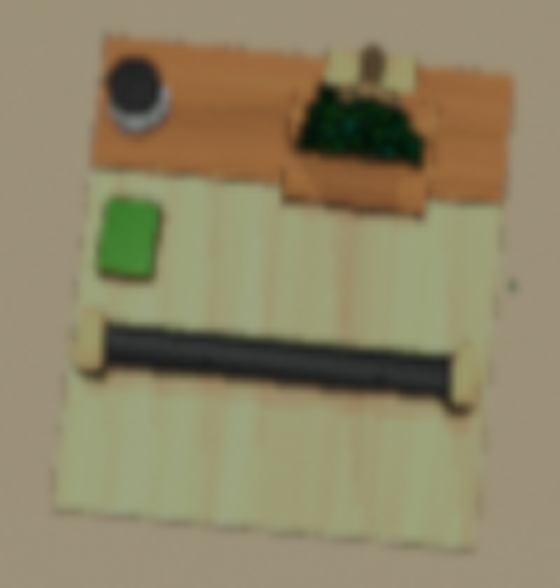

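View pics/sidec.png

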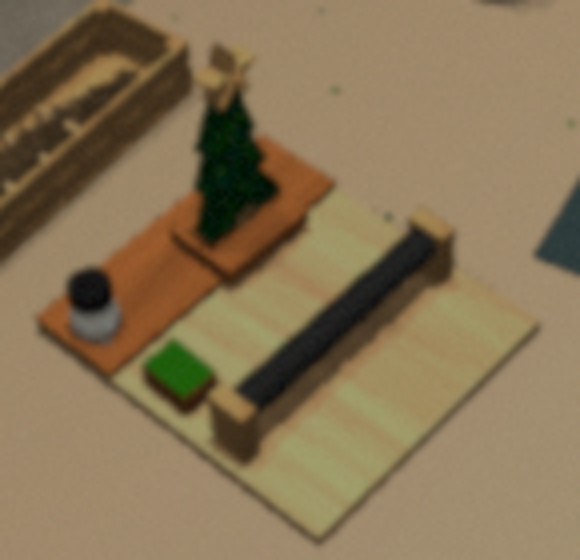

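The top crop gives step corners at (105,37), (512,75), (503,203) and (92,168), plate corners at (55,512) and (474,549), foot front corners at (283,203) and (424,215), and the star at (372,62). In the side crop, the star's top is near (215,50).

```bash
cat > h.py <<'E'
import numpy as np
from station import *
def ray(c,u,v,z):
    f=200/np.tan(np.radians(c["fovy"]/2)); R=np.array(c["R"]);t=np.array(c["t"])
    d=R.T@[(u-c["cx"])/f,(v-c["cy"])/f,1]; o=-R.T@t
    return o+d*(z-o[2])/d[2]
def proj(c,X):
    f=200/np.tan(np.radians(c["fovy"]/2)); p=np.array(c["R"])@X+c["t"]
    return p[:2]/p[2]*f+[c["cx"],c["cy"]]
E
python3 - <<'E'
from h import *
import cv2
from scipy.optimize import least_squares
c=calibration("top");s=calibration("side")
T=lambda x,y:((x+.5)/5.6-.5+265,(y+.5)/5.6-.5+140)
S=lambda x,y:((x+.5)/4-.5+225,(y+.5)/4-.5+145)
# board corners fit: local pts
L=[([.15,.13,.02],T(105,37)),([.15,-.13,.02],T(512,75)),([-.15,.13,.012],T(55,512)),([-.15,-.13,.012],T(474,549)),([.065,.13,.02],T(92,168)),([.065,-.13,.02],T(503,203)),([-.052,.09,.07],T(120,345)),([-.052,-.09,.07],T(440,371))]
def w(p,l): a=p[2];return np.array([p[0]+np.cos(a)*l[0]-np.sin(a)*l[1],p[1]+np.sin(a)*l[0]+np.cos(a)*l[1],l[2]])
f=lambda p:np.concatenate([proj(c,w(p,l))-uv for l,uv in L])
r=least_squares(f,[.7,0,0]);p=r.x;print("board",p,np.round(r.fun,1))
toe=[ray(c,*T(*q),.038) for q in((283,170),(426,182),(283,203),(424,215))]
for z,q in ((.038,(285,165)),(.038,(427,182)),(.020,(283,203)),(.020,(424,215))):print(z,ray(c,*T(*q),z))
print("star top",ray(c,*T(372,48),.22))
print("side board corners",[ (ray(s,*S(*q),.012)).round(3).tolist() for q in ((320,540),(538,325))], [w(p,l).round(3).tolist() for l in([-.15,.13,.012],[-.15,-.13,.012])])
# tree fit: x,y,yaw
M=[([-.035,.045,.0+.02],T(283,203)),([-.035,-.045,.02],T(424,215)),([0,0,.225],T(372,46))]
for y in (0,):
  g=lambda q:np.concatenate([proj(c,w(q,l))-uv for l,uv in M])
  r=least_squares(g,[.8,0,p[2]]);print("tree",r.x,np.round(r.fun,1))
  tip=w(r.x,[0,0,.225]);uv=proj(s,tip);print("tip",tip,"side crop",(uv-[225,145])*4)
q=r.x;d=q[:2]-p[:2];a=p[2];print("tree in board",np.cos(a)*d[0]+np.sin(a)*d[1],-np.sin(a)*d[0]+np.cos(a)*d[1])
E
```

```text
board [ 0.60696609  0.03078133 -0.07556195] [-0.3  0.   0.4 -0.4 -0.3 -0.   0.6  0.2 -0.5 -0.1  0.3  0.2  1.4 -0.1
 -1.6  0.1]
0.038 [0.6804739  0.03321105 0.038     ]
0.038 [ 0.67101954 -0.05425927  0.038     ]
0.02 [0.66066353 0.03417419 0.02      ]
0.02 [ 0.6543066  -0.05365447  0.02      ]
star top [ 0.69917042 -0.01276608  0.22      ]
side board corners [[0.467, 0.173, 0.012], [0.446, -0.081, 0.012]] [[0.467, 0.172, 0.012], [0.448, -0.088, 0.012]]
tree [ 0.69494731 -0.01236706 -0.07131613] [-0.2 -0.7  0.3 -0.7 -0.1  1.2]
tip [ 0.69494731 -0.01236706  0.225     ] side crop [215.30165891  46.97306879]
tree in board 0.09098744958736629 -0.036383554569862406
```

arm_command:
  commands:
    - [[41.9,55.1,5],[0,0,1.047]]
    - [[41.9,55.1,5],[0,0,1.047]]
    - [[41.9,55.1,5],[0,0,1.047]]
    - [[41.9,55.1,5],[0,0,1.047]]
    - [[41.9,55.1,5],[0,0,1.047]]
    - [[41.9,55.1,5],[0,0,1.047]]
    - [[41.9,55.1,5],[0,0,1.047]]
    - [[41.9,55.1,5],[0,0,1.047]]
  grip: 0.6

```text
t: 0.77
ee_pos: [0.4732, -0.2966, 0.4286]
tool_rot: [-2.346, -2.089, 0.0]
contact_force: [0.9, 0.3, 0.2]
opening: 0.0382
gripper_force: 0.0
```

```bash
cat > log.py <<'E'
from station import *
import json,numpy as np
from scipy.spatial.transform import Rotation as Ro
o=observe();R=Ro.from_rotvec(o["tool_rot"]).as_matrix()
json.dump([list(map(float,o["qpos"])),list(map(float,o["ee_pos"]))],open("log.txt","a"));open("log.txt","a").write("\n")
print(round(o["t"],2),"q",o["qpos"].round(3),"p",o["ee_pos"].round(4),"z",R[:,2].round(3),"y",R[:,1].round(3),"F",o["contact_force"].round(1),"open",round(o["opening"],4))
E
python3 log.py
```

```text
0.77 q [-0.581  0.298  1.757  0.     1.087 -0.465] p [ 0.4732 -0.2966  0.4286] z [-0.  0. -1.] y [ 0.993 -0.116 -0.   ] F [0.9 0.3 0.2] open 0.0382
```

arm_command:
  commands:
    - [[21.6,28.3,2.5],[-0.03,-0.35,0]]
    - [[21.6,28.3,2.5],[-0.03,-0.35,0]]
    - [[21.6,28.3,2.5],[-0.03,-0.35,0]]
    - [[21.6,28.3,2.5],[-0.03,-0.35,0]]

```text
t: 1.1
ee_pos: [0.5734, -0.1643, 0.4402]
tool_rot: [2.145, 1.897, 0.356]
contact_force: [0.2, -0.4, -0.3]
opening: 0.0351
gripper_force: 0.0
```

```bash
python3 log.py
```

```text
1.1 q [-0.316  0.285  1.766  0.119  0.747 -0.267] p [ 0.5734 -0.1643  0.4402] z [ 0.347 -0.029 -0.937] y [ 0.93  -0.117  0.348] F [ 0.2 -0.4 -0.3] open 0.0351
```

arm_command:
  commands:
    - [[12.0,15.6,1.2],[0.03,0.35,0.04]]
    - [[12.0,15.6,1.2],[0.03,0.35,0.04]]
    - [[12.0,15.6,1.2],[0.03,0.35,0.04]]
    - [[12.0,15.6,1.2],[0.03,0.35,0.04]]
    - [[12.0,15.6,1.2],[0.03,0.35,0.04]]
    - [[12.0,15.6,1.2],[0.03,0.35,0.04]]

```text
t: 1.6
ee_pos: [0.6959, -0.0055, 0.4518]
tool_rot: [-2.303, -2.129, -0.011]
contact_force: [-0.1, -0.1, -0.1]
opening: 0.035
gripper_force: 0.0
```

```bash
python3 log.py; python3 - <<'E'
from h import *
import cv2
im=snapshot("wrist");cv2.imwrite("pics/w1.png",im[:,:,::-1])
E
```

```text
1.6 q [-0.027  0.485  1.418  0.009  1.238  0.049] p [ 0.6959 -0.0055  0.4518] z [ 0.002  0.008 -1.   ] y [ 0.997 -0.078  0.001] F [-0.1 -0.1 -0.1] open 0.035
```

View pics/w1.png

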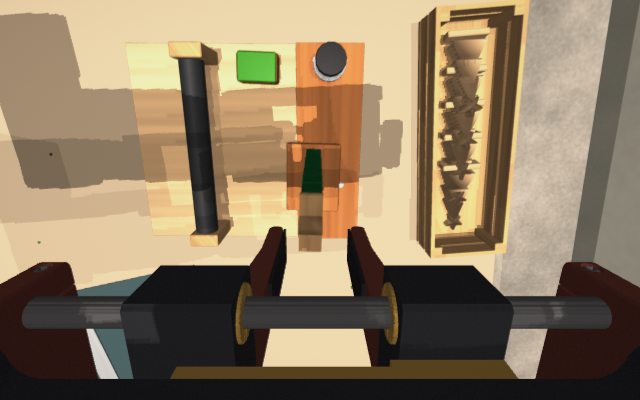

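The wrist view shows the foot top's corners at about (287,143), (340,144), (337,210) and (287,209). The step edge is at column 296, the star is at about (310,220), and the fingers are at columns 283 and 350.

```bash
cat > kin.py <<'E'
import numpy as np,json
from scipy.optimize import least_squares
from scipy.spatial.transform import Rotation as Ro
Y=lambda a:Ro.from_euler("y",a).as_matrix();Z=lambda a:Ro.from_euler("z",a).as_matrix()
def fk(q,p):  # r0,h,L2,a3,L3,d6
    R=Z(q[0]);x=R@[p[0],0,p[1]];R=R@Y(q[1]);x=x+R@[0,0,p[2]];R=R@Y(q[2]);x=x+R@[p[3],0,p[4]]
    R=R@Z(q[3])@Y(q[4]);x=x+R@[0,0,p[5]];return x,R@Z(q[5])
D=[json.loads(l) for l in open("log.txt")]+[[[-1.141,.4238,1.6306,0,1.0886,-.019],[.2711,-.5629,.404]]]
# tie-break: home reach limits weakly
r=least_squares(lambda p:np.concatenate([fk(q,p)[0]-x for q,x in D]),[0,.4,.4,0,.4,.1])
P=r.x
def ik(x,zt,yt,q0):
    lo=np.array([-3,-.9,.09,-1.31,.11,-2.54]);hi=np.array([3,2.11,2.58,4.45,2.69,2.54])
    f=lambda q:np.concatenate([10*(fk(q,P)[0]-x),fk(q,P)[1][:,2]-zt,fk(q,P)[1][:,1]-yt])
    s=least_squares(f,np.clip(q0,lo+.01,hi-.01),bounds=(lo,hi));return s.x,np.abs(s.fun).max()
E
python3 - <<'E'
from kin import *
from h import *
print("P",P.round(4),np.abs(r.fun).max(), fk(D[1][0],P)[1].round(3).tolist())
c=calibration("wrist");u=np.array([.9971,-.0755]);v=np.array([.0755,.9971]);B=np.array([.607,.0308])
def b(uv,z):
    X=ray(c,*uv,z);d=X[:2]-B;return X.round(4),(d@u).round(4),(d@v).round(4)
for n,uv,z in (("footNL",(287,143),.038),("footFL",(340,144),.038),("footFR",(337,210),.038),("footNR",(287,209),.038),("edge",(296,60),.02),("edge",(296,235),.02),("far",(363,60),.02),("bar?",(192,140),.07)):print(n,*b(uv,z))
for z in (.225,.175):
  for bx in (.077,.086,.095):print(z,bx,proj(c,np.r_[B+u*bx-v*.036,z]))
# reach: TCP for final, various tilt
for tau in (30,40,50,60,73):
    t=np.radians(tau);zt=np.r_[u*np.sin(t),-np.cos(t)];yt=np.r_[u*np.cos(t),np.sin(t)]
    ref=np.r_[B+u*(-.11)-v*.036,.098]; x=ref-zt*.163
    for q0 in ([0,-.3,2.3,0,.5,0],[0,-.5,2.5,3.14,.5,-3.1],[0,-.3,2.3,3.14,.5,-.1]):
        q,e=ik(x,zt,yt,np.array(q0));print(tau,x.round(3),q.round(2),round(e,4))
E
```

```text
P [-0.0191  0.3009  0.5841  0.0662  0.4908  0.1435] 0.011761146960421645 [[-0.93, 0.12, 0.347], [0.117, 0.993, -0.029], [-0.348, 0.014, -0.937]]
footNL [0.6588 0.0313 0.038 ] 0.0517 0.0044
footFL [0.7262 0.0247 0.038 ] 0.1193 0.0029
footFR [ 0.7169 -0.0634  0.038 ] 0.1167 -0.0856
footNR [ 0.6496 -0.0566  0.038 ] 0.0491 -0.084
edge [0.6788 0.1305 0.02  ] 0.0641 0.1048
edge [ 0.6562 -0.1026  0.02  ] 0.0591 -0.1293
far [0.762  0.1239 0.02  ] 0.1475 0.1045
bar? [0.5518 0.0463 0.07  ] -0.0562 0.0113
0.225 0.077 [299.55026676 224.97666238]
0.225 0.086 [312.04884724 224.93788196]
0.225 0.095 [324.54904489 224.89909652]
0.175 0.077 [302.61442095 204.65363108]
0.175 0.086 [312.86546936 204.6207465 ]
0.175 0.095 [323.1176056  204.58785844]
30 [0.413 0.009 0.239] [ 0.04  0.4   2.33  3.64  0.12 -1.96] 0.0
30 [0.413 0.009 0.239] [ 0.04  0.4   2.33  3.64  0.12 -1.96] 0.0
30 [0.413 0.009 0.239] [ 0.04  0.4   2.33  3.64  0.12 -1.96] 0.0
40 [0.39  0.011 0.223] [ 0.06  0.46  2.43  3.34  0.45 -1.65] 0.0
40 [0.39  0.011 0.223] [ 0.06  0.46  2.43  3.34  0.45 -1.65] 0.0
40 [0.39  0.011 0.223] [ 0.06  0.46  2.43  3.34  0.45 -1.65] 0.0
50 [0.37  0.013 0.203] [ 0.08  0.58  2.51  3.3   0.82 -1.58] 0.0
50 [0.37  0.013 0.203] [ 0.08  0.58  2.51  3.3   0.82 -1.58] 0.0
50 [0.37  0.013 0.203] [ 0.08  0.58  2.51  3.3   0.82 -1.58] 0.0
60 [0.354 0.014 0.18 ] [ 0.1   0.77  2.56  3.3   1.23 -1.54] 0.0
60 [0.354 0.014 0.18 ] [ 0.1   0.77  2.56  3.3   1.23 -1.54] 0.0
60 [0.354 0.014 0.18 ] [ 0.1   0.77  2.56  3.3   1.23 -1.54] 0.0
73 [0.339 0.015 0.146] [ 0.12  1.04  2.57  3.34  1.74 -1.48] 0.0
73 [0.339 0.015 0.146] [ 0.12  1.04  2.57  3.34  1.74 -1.48] 0.0
73 [0.339 0.015 0.146] [ 0.12  1.04  2.57  3.34  1.74 -1.48] 0.0
```

```bash
cat > kin.py <<'E'
import numpy as np,json
from scipy.optimize import least_squares
from scipy.spatial.transform import Rotation as Ro
Y=lambda a:Ro.from_euler("y",a).as_matrix();Z=lambda a:Ro.from_euler("z",a).as_matrix()
def fk(q,p):  # r0,h,L2,a3,L3,d6, e5x, y
    R=Z(q[0]);x=R@[p[0],p[7],p[1]];R=R@Y(q[1]);x=x+R@[0,0,p[2]];R=R@Y(q[2]);x=x+R@[p[3],0,p[4]]
    R=R@Z(q[3])@Y(q[4]);x=x+R@[p[6],0,p[5]];return x,R@Z(q[5]+np.pi/2)
D=[json.loads(l) for l in open("log.txt")]+[[[-1.141,.4238,1.6306,0,1.0886,-.019],[.2711,-.5629,.404]]]
r=least_squares(lambda p:np.concatenate([np.concatenate([fk(q,p)[0]-x for q,x in D]),1e-3*(p-[0,.35,.5,0,.5,.1,0,0])]),[0,.35,.5,0,.5,.1,0,0])
P=r.x
lo=np.array([-3,-.9,.09,-1.31,.11,-2.54]);hi=np.array([3,2.11,2.58,4.45,2.69,2.54])
def ik(x,zt,yt,q0):
    f=lambda q:np.concatenate([10*(fk(q,P)[0]-x),fk(q,P)[1][:,2]-zt,fk(q,P)[1][:,1]-yt])
    s=least_squares(f,np.clip(q0,lo+.01,hi-.01),bounds=(lo,hi));return s.x,np.abs(s.fun).max()
u=np.array([.9971,-.0755]);v=np.array([.0755,.9971]);B=np.array([.607,.0308])
def tool(tau,beta):  # beta>0: points to +v
    t=np.radians(tau);b=np.radians(beta)
    zt=np.cos(b)*np.r_[u*np.sin(t),-np.cos(t)]+np.sin(b)*np.r_[v,0]
    return zt,np.r_[u*np.cos(t),np.sin(t)]
def tree(th,xl,zl,ov=.015):  # board x,z of tree local point, tilt th deg
    c,s=np.cos(np.radians(th)),np.sin(np.radians(th));t0=np.degrees(np.arcsin(.008/ov))
    if th<t0: px,pz,dx=.065,.02,xl+.035-ov
    else: px,pz,dx=.065-ov*np.cos(np.radians(t0)),.012,xl+.035
    return px+dx*c-zl*s, pz+dx*s+zl*c
E
python3 - <<'E'
from kin import *
print("P",P.round(4),np.abs(r.fun[:-8]).max())
q0=np.array([-.027,.485,1.418,.009,1.238,.049])
for beta in (-75,-60,-45,-30,30,45,60,75):
    q=q0.copy();out=[]
    for b in np.linspace(0,beta,6):
        zt,yt=tool(0,b);q,e=ik(np.r_[B+u*.085-v*.036,.2]-zt*.163,zt,yt,q)
    out.append((q.round(2).tolist(),round(e,3)))
    for th in range(0,74,8):
        bx,bz=tree(th,0,.18);zt,yt=tool(th,beta);x=np.r_[B+u*bx-v*.036,bz]-zt*.163
        q,e=ik(x,zt,yt,q);out.append((th,round(e,3)) if e>.003 else th)
    print(beta,out,x.round(3),q.round(2))
E
```

```text
P [1.000e-04 3.121e-01 5.632e-01 7.740e-02 4.848e-01 1.276e-01 1.000e-04
 1.190e-02] 2.09387083950352e-05
-75 [([0.35, 0.92, 1.38, -1.09, 1.7, 0.81], np.float64(0.0)), 0, 8, 16, 24, 32, 40, 48, 56, 64, (72, np.float64(0.041))] [0.468 0.163 0.114] [ 0.55  1.01  1.86 -1.18  1.59  2.54]
-60 [([0.31, 0.81, 1.41, -0.93, 1.53, 0.74], np.float64(0.0)), 0, 8, 16, 24, 32, 40, 48, (56, np.float64(0.016)), (64, np.float64(0.051)), (72, np.float64(0.123))] [0.43  0.15  0.126] [ 0.58  0.95  2.   -1.31  1.46  2.54]
-45 [([0.25, 0.71, 1.44, -0.75, 1.37, 0.63], np.float64(0.0)), 0, 8, 16, 24, 32, 40, (48, np.float64(0.096)), (56, np.float64(0.181)), (64, np.float64(0.242)), (72, np.float64(0.276))] [0.396 0.126 0.137] [ 0.59  0.91  2.1  -1.31  1.38  2.54]
-30 [([0.17, 0.64, 1.47, -0.54, 1.23, 0.48], np.float64(0.0)), 0, 8, 16, 24, 32, (40, np.float64(0.063)), (48, np.float64(0.204)), (56, np.float64(0.333)), (64, np.float64(0.422)), (72, np.float64(0.468))] [0.369 0.094 0.145] [ 0.57  0.87  2.18 -1.31  1.32  2.54]
30 [([-0.24, 0.61, 1.51, 0.56, 1.18, -0.43], np.float64(0.0)), 0, 8, 16, 24, 32, 40, 48, (56, np.float64(0.035)), (64, np.float64(0.165)), (72, np.float64(0.307))] [ 0.357 -0.068  0.145] [-0.54  0.88  2.35  1.93  1.27 -2.54]
45 [([-0.33, 0.68, 1.5, 0.79, 1.3, -0.61], np.float64(0.0)), 0, 8, 16, 24, 32, 40, 48, 56, (64, np.float64(0.104)), (72, np.float64(0.257))] [ 0.379 -0.104  0.137] [-0.62  0.91  2.23  1.63  1.32 -2.54]
60 [([-0.39, 0.78, 1.48, 0.98, 1.46, -0.74], np.float64(0.0)), 0, 8, 16, 24, 32, 40, 48, 56, (64, np.float64(0.022)), (72, np.float64(0.185))] [ 0.409 -0.132  0.126] [-0.64  0.95  2.09  1.42  1.42 -2.54]
75 [([-0.43, 0.88, 1.46, 1.14, 1.63, -0.83], np.float64(0.0)), 0, 8, 16, 24, 32, 40, 48, 56, 64, (72, np.float64(0.102))] [ 0.445 -0.151  0.114] [-0.61  1.    1.95  1.25  1.55 -2.54]
```

```bash
cat > plan.py <<'E'
from kin import *
from station import observe
def pose(th,tau,beta=45,zl=.178,off=0,back=0,tv=-.038,ov=.014):
    """tool centre on the tree's axis at zl; off shifts it along tool y; back retreats along tool z"""
    bx,bz=tree(th,0,zl,ov);zt,yt=tool(tau,beta)
    return np.r_[B+u*bx+v*tv,bz]-zt*(.163+back)+yt*off,np.c_[np.cross(yt,zt),yt,zt]
def rows(x0,R0,ps):
    for x,R in ps:
        d=(x-x0)*100;w=Ro.from_matrix(R@R0.T).as_rotvec();print([d.round(2).tolist(),w.round(3).tolist()],end=", ")
    print()
def now():
    o=observe();return o["ee_pos"],Ro.from_rotvec(o["tool_rot"]).as_matrix()
E
python3 - <<'E'
from plan import *
x,R=now();a=pose(0,0,back=.08);rows(x,R,[a]);b=pose(0,0);rows(*a,[b]);print(a[0],b[0])
q=np.array([-.027,.485,1.418,.009,1.238,.049])
for be,bk in((20,.08),(45,.08),(45,0)):
    p=pose(0,0,be,back=bk);q,e=ik(p[0],p[1][:,2],p[1][:,1],q);print(q.round(2),e)
E
```

```text
[[-1.76, -17.73, -8.16], [0.776, -0.061, 0.003]], 
[[0.43, 5.64, -5.66], [0.0, 0.0, -0.0]], 
[ 0.67690867 -0.18491145  0.36982695] [ 0.68117959 -0.12850696  0.31325841]
[-0.22  0.51  1.45  0.36  1.25 -0.27] 4.554067677331464e-05
[-0.41  0.64  1.43  0.74  1.43 -0.58] 4.5540676877453556e-05
[-0.33  0.69  1.5   0.79  1.3  -0.61] 4.55406768632427e-05
```

arm_command:
  commands:
    - [[-0.3,-3.0,-0.7],[0.12,-0.01,0]]
    - [[-0.6,-6.0,-2],[0.25,-0.02,0]]
    - [[-0.9,-9,-3.4],[0.37,-0.03,0]]
    - [[-1.2,-12,-4.8],[0.5,-0.04,0]]
    - [[-1.5,-15,-6.4],[0.62,-0.05,0]]
    - [[-1.8,-17.7,-8.2],[0.74,-0.06,0]]
    - [[-1.8,-17.7,-8.2],[0.776,-0.061,0.003]]
    - [[-1.8,-17.7,-8.2],[0.776,-0.061,0.003]]

```text
t: 2.32
ee_pos: [0.6734, -0.1907, 0.3677]
tool_rot: [-1.841, -1.689, -0.759]
contact_force: [0.0, 0.1, 0.0]
opening: 0.035
gripper_force: 0.0
```

```bash
python3 log.py; python3 - <<'E'
from plan import *
from h import *
import cv2
x,R=now();rows(x,R,[pose(0,0,back=.03),pose(0,0)])
im=snapshot("wrist");cv2.imwrite("pics/w2.png",im[:,:,::-1])
c=calibration("wrist")
for bx in (.078,.086,.094):print(bx,proj(c,np.r_[B+u*bx-v*.038,.225]).round(0),proj(c,np.r_[B+u*bx-v*.038,.2]).round(0))
E
```

```text
2.32 q [-0.415  0.644  1.438  0.741  1.43  -0.581] p [ 0.6734 -0.1907  0.3677] z [ 0.055  0.707 -0.705] y [ 0.996 -0.084 -0.007] F [0.  0.1 0. ] open 0.035
[[0.61, 4.11, -3.32], [-0.003, -0.006, 0.008]], [[0.77, 6.22, -5.44], [-0.003, -0.006, 0.008]], 
0.078 [309. 185.] [310. 202.]
0.086 [320. 185.] [320. 202.]
0.094 [332. 185.] [331. 202.]
```

View pics/w2.png

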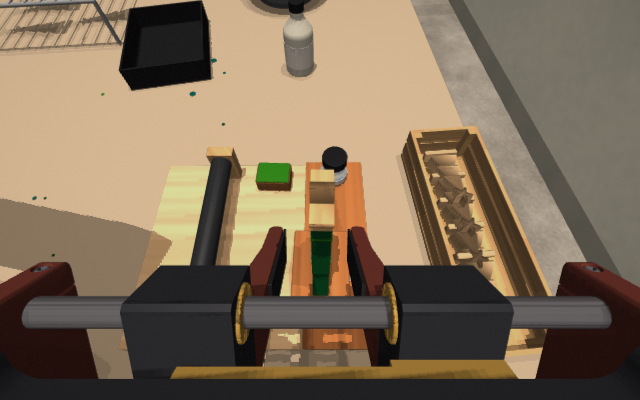

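The star spans columns 310–335, centred at about 322. That fits the planned line (320), and it sits between the fingers at 283 and 350. I'll slide in, then narrow the fingers to about 27 mm.

arm_command:
  commands:
    - [[0.6,2.1,-1.3],[0,-0.006,0.008]]
    - [[0.65,4.1,-3.3],[0,-0.006,0.008]]
    - [[0.75,5.2,-4.4],[0,-0.006,0.008]]
    - [[0.8,6.2,-5.4],[0,-0.006,0.008]]
    - [[0.8,6.2,-5.4],[0,-0.006,0.008]]

```text
t: 2.78
ee_pos: [0.6827, -0.1227, 0.3148]
tool_rot: [-1.827, -1.708, -0.758]
contact_force: [-0.3, -0.4, -0.3]
opening: 0.0358
gripper_force: 0.0
```

arm_command:
  commands:
    - [[0,0,0],[0,0,0]]
    - [[0,0,0],[0,0,0]]
  grip: 0.69

```text
t: 2.95
ee_pos: [0.6837, -0.1255, 0.3174]
tool_rot: [-1.83, -1.709, -0.763]
contact_force: [0.6, -0.5, 0.6]
opening: 0.028
gripper_force: 0.0
```

```bash
python3 log.py; python3 - <<'E'
from plan import *
x,R=now();rows(x,R,[pose(th,th) for th in (0,2,4,6,8,10,12)])
# whole sequence joints
q=observe()["qpos"]
for th in range(0,74,6):
    p=pose(th,min(th,54));q,e=ik(p[0],p[1][:,2],p[1][:,1],q);print(th,q.round(2),round(e,4))
E
```

```text
2.95 q [-0.325  0.686  1.493  0.789  1.307 -0.61 ] p [ 0.6837 -0.1255  0.3174] z [ 0.054  0.705 -0.707] y [ 0.998 -0.07   0.005] F [ 0.6 -0.5  0.6] open 0.028
[[-0.25, -0.3, -0.41], [0.001, 0.005, -0.005]], [[-1.27, -0.22, -0.36], [-0.002, -0.029, -0.005]], [[-2.29, -0.14, -0.34], [-0.005, -0.064, -0.005]], [[-3.32, -0.06, -0.35], [-0.007, -0.099, -0.005]], [[-4.34, 0.01, -0.41], [-0.01, -0.134, -0.005]], [[-5.36, 0.09, -0.49], [-0.012, -0.169, -0.005]], [[-6.37, 0.17, -0.62], [-0.015, -0.204, -0.005]], 
0 [-0.33  0.69  1.5   0.79  1.3  -0.61] 0.0
6 [-0.35  0.64  1.6   0.84  1.22 -0.75] 0.0
12 [-0.36  0.6   1.69  0.91  1.15 -0.9 ] 0.0
18 [-0.38  0.57  1.78  0.99  1.08 -1.06] 0.0
24 [-0.4   0.55  1.87  1.09  1.03 -1.25] 0.0
30 [-0.42  0.54  1.95  1.21  1.   -1.46] 0.0
36 [-0.45  0.55  2.03  1.33  0.99 -1.68] 0.0
42 [-0.48  0.57  2.1   1.45  1.   -1.91] 0.0
48 [-0.5   0.61  2.16  1.57  1.04 -2.14] 0.0
54 [-0.53  0.67  2.2   1.67  1.1  -2.37] 0.0
60 [-0.55  0.7   2.23  1.68  1.11 -2.43] 0.0
66 [-0.56  0.74  2.24  1.69  1.12 -2.49] 0.0
72 [-0.57  0.78  2.25  1.7   1.13 -2.54] 0.0056
```

arm_command:
  commands:
    - [[-1.0,-0.2,-0.3],[0,-0.02,-0.005]]
    - [[-2.0,-0.15,-0.33],[-0.004,-0.055,-0.005]]
    - [[-2.9,-0.1,-0.33],[-0.006,-0.085,-0.005]]
    - [[-3.8,-0.03,-0.38],[-0.009,-0.115,-0.005]]
    - [[-4.7,0.04,-0.44],[-0.011,-0.145,-0.005]]
    - [[-5.6,0.1,-0.51],[-0.013,-0.177,-0.005]]
    - [[-6.37,0.17,-0.62],[-0.015,-0.204,-0.005]]
    - [[-6.37,0.17,-0.62],[-0.015,-0.204,-0.005]]

```text
t: 3.62
ee_pos: [0.6187, -0.1244, 0.311]
tool_rot: [-1.82, -1.839, -0.971]
contact_force: [1.2, -0.1, 1.0]
opening: 0.0272
gripper_force: 0.1
```

```bash
python3 log.py; python3 - <<'E'
from plan import *
x,R=now();rows(x,R,[pose(th,th) for th in (12,14,16,18,20,22,24)])
E
```

```text
3.62 q [-0.364  0.598  1.694  0.911  1.146 -0.899] p [ 0.6187 -0.1244  0.311 ] z [ 0.201  0.694 -0.692] y [ 0.975 -0.075  0.208] F [ 1.2 -0.1  1. ] open 0.0272
[[0.13, 0.06, 0.02], [-0.0, 0.0, 0.001]], [[-0.88, 0.13, -0.14], [-0.003, -0.034, 0.001]], [[-1.89, 0.21, -0.33], [-0.005, -0.069, 0.001]], [[-2.89, 0.28, -0.56], [-0.008, -0.104, 0.001]], [[-3.88, 0.36, -0.83], [-0.011, -0.139, 0.001]], [[-4.85, 0.43, -1.13], [-0.013, -0.174, 0.001]], [[-5.82, 0.51, -1.46], [-0.016, -0.208, 0.001]],
```

arm_command:
  commands:
    - [[-0.7,0.1,-0.1],[-0.002,-0.03,0]]
    - [[-1.6,0.18,-0.27],[-0.004,-0.06,0]]
    - [[-2.5,0.25,-0.47],[-0.007,-0.09,0]]
    - [[-3.4,0.32,-0.7],[-0.01,-0.122,0]]
    - [[-4.3,0.4,-0.96],[-0.012,-0.154,0]]
    - [[-5.1,0.46,-1.21],[-0.014,-0.183,0]]
    - [[-5.8,0.5,-1.46],[-0.016,-0.208,0]]
    - [[-5.8,0.5,-1.46],[-0.016,-0.208,0]]

```text
t: 4.28
ee_pos: [0.5611, -0.1191, 0.2957]
tool_rot: [-1.786, -1.971, -1.187]
contact_force: [0.8, 0.7, -1.4]
opening: 0.0273
gripper_force: 0.0
```

```bash
python3 log.py; python3 - <<'E'
from plan import *
import cv2
x,R=now();rows(x,R,[pose(th,th) for th in (24,26,28,30,32,34,36)])
from station import snapshot
a=snapshot("side")[145:285,225:370,::-1];cv2.imwrite("pics/s2.png",cv2.resize(a,None,fx=4,fy=4,interpolation=2))
E
```

```text
4.28 q [-0.401  0.549  1.868  1.094  1.03  -1.249] p [ 0.5611 -0.1191  0.2957] z [ 0.339  0.683 -0.646] y [ 0.912 -0.07   0.405] F [ 0.8  0.7 -1.4] open 0.0273
[[-0.06, -0.03, 0.07], [-0.0, -0.002, 0.001]], [[-1.02, 0.05, -0.3], [-0.003, -0.037, 0.001]], [[-1.96, 0.12, -0.7], [-0.006, -0.071, 0.001]], [[-2.89, 0.19, -1.13], [-0.008, -0.106, 0.001]], [[-3.8, 0.26, -1.59], [-0.011, -0.141, 0.001]], [[-4.7, 0.32, -2.09], [-0.014, -0.176, 0.001]], [[-5.59, 0.39, -2.59], [-0.016, -0.211, 0.001]],
```

View pics/s2.png

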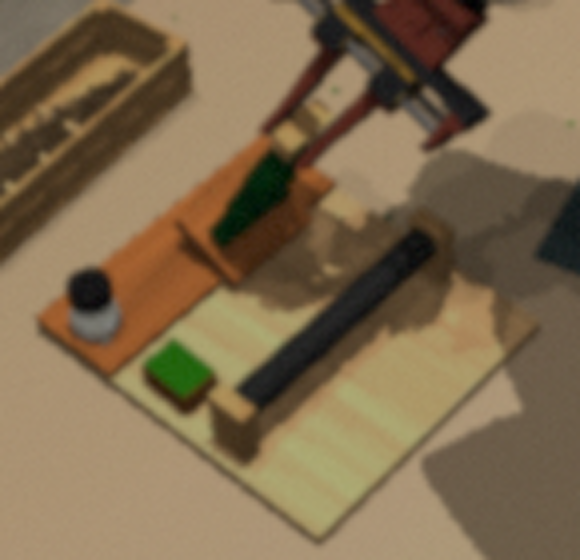

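The tree has tilted by about 24°, with its star at about (300,130) held loosely between the fingers. The jar and sponge haven't moved. I'll continue more slowly.

arm_command:
  commands:
    - [[-0.5,0.0,-0.1],[-0.002,-0.02,0]]
    - [[-1.0,0.05,-0.3],[-0.003,-0.037,0]]
    - [[-1.5,0.08,-0.5],[-0.004,-0.054,0]]
    - [[-2.0,0.12,-0.7],[-0.006,-0.071,0]]
    - [[-2.5,0.16,-0.93],[-0.007,-0.09,0]]
    - [[-3.0,0.2,-1.18],[-0.009,-0.11,0]]
    - [[-3.4,0.23,-1.38],[-0.01,-0.125,0]]
    - [[-3.8,0.26,-1.6],[-0.011,-0.141,0]]

```text
t: 5.0
ee_pos: [0.5246, -0.1165, 0.2802]
tool_rot: [-1.751, -2.059, -1.339]
contact_force: [0.3, 0.4, 0.3]
opening: 0.0271
gripper_force: 0.3
```

arm_command:
  commands:
    - [[-0.3,0.03,-0.16],[-0.001,-0.012,0]]
    - [[-0.7,0.05,-0.38],[-0.002,-0.027,0]]
    - [[-1.1,0.08,-0.61],[-0.003,-0.043,0]]
    - [[-1.45,0.1,-0.8],[-0.004,-0.057,0]]
    - [[-1.8,0.13,-1.0],[-0.005,-0.07,0]]
    - [[-1.8,0.13,-1.0],[-0.005,-0.07,0]]

```text
t: 5.5
ee_pos: [0.5061, -0.1151, 0.2697]
tool_rot: [-1.73, -2.098, -1.415]
contact_force: [0.3, 0.2, -0.3]
opening: 0.0272
gripper_force: 0.0
```

```bash
python3 log.py; python3 - <<'E'
from plan import *
x,R=now();rows(x,R,[pose(th,th) for th in (36,38,40,42,44,46,48,50)])
E
```

```text
5.5 q [-0.448  0.548  2.025  1.331  0.986 -1.678] p [ 0.5061 -0.1151  0.2697] z [ 0.468  0.674 -0.572] y [ 0.806 -0.061  0.588] F [ 0.3  0.2 -0.3] open 0.0272
[[-0.09, -0.01, 0.01], [-0.0, 0.0, 0.0]], [[-0.98, 0.06, -0.51], [-0.003, -0.034, 0.0]], [[-1.85, 0.12, -1.06], [-0.006, -0.069, 0.0]], [[-2.7, 0.19, -1.64], [-0.008, -0.104, 0.0]], [[-3.53, 0.25, -2.25], [-0.011, -0.139, 0.0]], [[-4.34, 0.31, -2.88], [-0.014, -0.174, 0.0]], [[-5.13, 0.37, -3.55], [-0.016, -0.208, 0.0]], [[-5.89, 0.43, -4.24], [-0.019, -0.243, 0.0]],
```

arm_command:
  commands:
    - [[-0.4,0.02,-0.2],[-0.001,-0.014,0]]
    - [[-0.85,0.05,-0.43],[-0.003,-0.03,0]]
    - [[-1.3,0.08,-0.7],[-0.004,-0.048,0]]
    - [[-1.75,0.11,-1.0],[-0.005,-0.065,0]]
    - [[-2.2,0.15,-1.3],[-0.007,-0.083,0]]
    - [[-2.6,0.18,-1.58],[-0.008,-0.1,0]]
    - [[-3.1,0.22,-1.93],[-0.01,-0.12,0]]
    - [[-3.5,0.25,-2.24],[-0.011,-0.139,0]]

```text
t: 6.17
ee_pos: [0.4715, -0.1127, 0.2475]
tool_rot: [1.652, 2.142, 1.544]
contact_force: [0.1, 0.0, 0.2]
opening: 0.0271
gripper_force: 0.1
```

arm_command:
  commands:
    - [[-0.3,0.02,-0.24],[-0.001,-0.013,0]]
    - [[-0.7,0.05,-0.55],[-0.002,-0.03,0]]
    - [[-1.1,0.08,-0.87],[-0.004,-0.048,0]]
    - [[-1.45,0.11,-1.15],[-0.005,-0.062,0]]
    - [[-1.8,0.13,-1.45],[-0.006,-0.077,0]]
    - [[-2.1,0.16,-1.71],[-0.007,-0.09,0]]
    - [[-2.35,0.18,-1.97],[-0.008,-0.104,0]]
    - [[-2.35,0.18,-1.97],[-0.008,-0.104,0]]

```text
t: 6.83
ee_pos: [0.4477, -0.1108, 0.2273]
tool_rot: [1.535, 2.094, 1.582]
contact_force: [-0.2, -0.3, -0.8]
opening: 0.0273
gripper_force: 0.1
```

```bash
python3 log.py; python3 - <<'E'
from plan import *
import cv2
from station import snapshot
a=snapshot("side")[145:285,225:370,::-1];cv2.imwrite("pics/s3.png",cv2.resize(a,None,fx=4,fy=4,interpolation=2))
E
```

```text
6.83 q [-0.512  0.628  2.173  1.603  1.056 -2.22 ] p [ 0.4477 -0.1108  0.2273] z [ 0.593  0.664 -0.455] y [ 0.641 -0.049  0.766] F [-0.2 -0.3 -0.8] open 0.0273
```

View pics/s3.png

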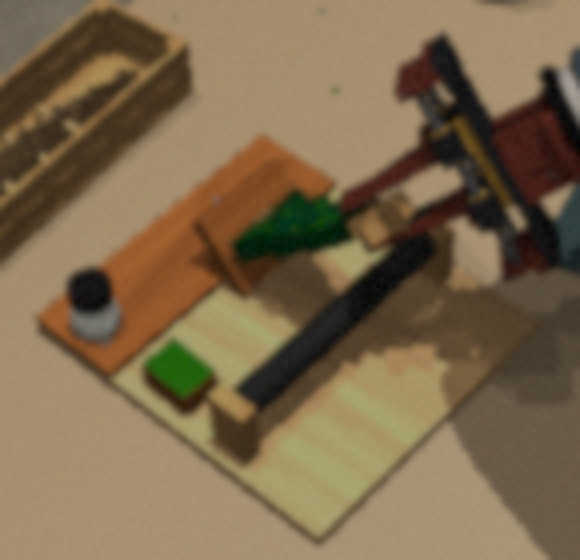

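```bash
cat > ease.py <<'E'
from plan import *
def ez(th,o=None):
    tau=np.interp(th,[50,58,73],[50,53,53.5]);d=np.radians(th-tau)
    o=o or max(.027,.018/np.cos(d)+.034*np.tan(d)+.005)
    return pose(th,tau,off=o/2-.009*np.cos(d)-.018*np.sin(d)),o
E
python3 - <<'E'
from ease import *
from station import observe
x,R=now();print("dev",end=" ");rows(x,R,[ez(51.5)[0]])
q=observe()["qpos"];pr=51.5
for th in (54,57,60,63,66,69,72,75,78):
    o=ez(th)[1];a=ez(pr,)[0]
    print(th,"o",round(o,4),"grip",round(1-o/.088,3),end=" ");rows(*a,[ez(t)[0] for t in ((pr+th)/2,th)])
    p=ez(th)[0];q,e=ik(p[0],p[1][:,2],p[1][:,1],q);print("   ",q.round(2),round(e,4));pr=th
E
```

```text
dev [[-0.23, 0.02, -0.08], [-0.001, -0.011, 0.0]], 
54 o 0.027 grip 0.693 [[-0.38, 0.03, -0.35], [-0.001, -0.008, 0.0]], [[-0.74, 0.06, -0.71], [-0.001, -0.016, 0.0]], 
    [-0.52  0.65  2.19  1.63  1.07 -2.29] 0.0
57 o 0.027 grip 0.693 [[-0.43, 0.03, -0.44], [-0.001, -0.01, 0.0]], [[-0.86, 0.06, -0.88], [-0.001, -0.02, 0.0]], 
    [-0.53  0.67  2.21  1.65  1.09 -2.35] 0.0
60 o 0.0273 grip 0.69 [[-0.39, 0.03, -0.43], [-0.001, -0.007, 0.0]], [[-0.73, 0.06, -0.82], [-0.001, -0.008, 0.0]], 
    [-0.54  0.69  2.22  1.67  1.1  -2.4 ] 0.0
63 o 0.0292 grip 0.669 [[-0.31, 0.02, -0.37], [-0.0, -0.001, 0.0]], [[-0.61, 0.05, -0.74], [-0.0, -0.002, 0.0]], 
    [-0.55  0.71  2.23  1.67  1.1  -2.43] 0.0
66 o 0.0311 grip 0.646 [[-0.29, 0.02, -0.38], [-0.0, -0.001, 0.0]], [[-0.57, 0.04, -0.76], [-0.0, -0.002, 0.0]], 
    [-0.56  0.73  2.24  1.68  1.11 -2.46] 0.0
69 o 0.0332 grip 0.623 [[-0.27, 0.02, -0.39], [-0.0, -0.001, 0.0]], [[-0.52, 0.04, -0.79], [-0.0, -0.002, 0.0]], 
    [-0.56  0.75  2.24  1.69  1.11 -2.5 ] 0.0
72 o 0.0354 grip 0.598 [[-0.24, 0.02, -0.4], [-0.0, -0.001, 0.0]], [[-0.47, 0.04, -0.8], [-0.0, -0.002, 0.0]], 
    [-0.57  0.77  2.25  1.7   1.12 -2.53] 0.0
75 o 0.0377 grip 0.571 [[-0.22, 0.02, -0.41], [-0.0, -0.001, 0.0]], [[-0.42, 0.03, -0.81], [-0.0, -0.001, 0.0]], 
    [-0.58  0.79  2.25  1.7   1.12 -2.54] 0.007
78 o 0.0403 grip 0.542 [[-0.19, 0.01, -0.41], [0.0, 0.0, -0.0]], [[-0.36, 0.03, -0.82], [0.0, 0.0, -0.0]], 
    [-0.58  0.81  2.25  1.69  1.12 -2.54] 0.0189
```

```bash
sed -i 's/\[50,58,73\],\[50,53,53.5\]/[50,55,73],[50,51,51]/' ease.py; python3 - <<'E'
from ease import *
from station import observe
x,R=now();print("dev",end=" ");rows(x,R,[ez(51.5)[0]])
q=observe()["qpos"];pr=51.5
for th in (54,58,62,65,68,71,73,76):
    o=ez(th)[1];a=ez(pr,)[0]
    print(th,"o",round(o,4),"grip",round(1-o/.088,3),end=" ");rows(*a,[ez(t)[0] for t in ((pr+th)/2,th)])
    p=ez(th)[0];q,e=ik(p[0],p[1][:,2],p[1][:,1],q);print("   ",q.round(2)[3:],round(e,4));pr=th
E
```

```text
dev [[-0.2, 0.01, -0.05], [-0.0, -0.006, 0.0]], 
54 o 0.027 grip 0.693 [[-0.35, 0.03, -0.32], [-0.0, -0.004, 0.0]], [[-0.7, 0.05, -0.65], [-0.001, -0.009, 0.0]], 
    [ 1.62  1.07 -2.27] 0.0
58 o 0.0273 grip 0.69 [[-0.52, 0.04, -0.51], [-0.0, -0.003, 0.0]], [[-0.98, 0.07, -1.0], [-0.0, -0.003, 0.0]], 
    [ 1.63  1.07 -2.32] 0.0
62 o 0.0299 grip 0.66 [[-0.42, 0.03, -0.46], [-0.0, 0.0, -0.0]], [[-0.82, 0.06, -0.94], [-0.0, 0.0, -0.0]], 
    [ 1.64  1.08 -2.36] 0.0
65 o 0.032 grip 0.636 [[-0.29, 0.02, -0.36], [-0.0, 0.0, -0.0]], [[-0.56, 0.04, -0.73], [-0.0, 0.0, -0.0]], 
    [ 1.65  1.08 -2.39] 0.0
68 o 0.0342 grip 0.611 [[-0.27, 0.02, -0.38], [-0.0, 0.0, -0.0]], [[-0.52, 0.04, -0.76], [-0.0, 0.0, -0.0]], 
    [ 1.66  1.09 -2.42] 0.0
71 o 0.0365 grip 0.585 [[-0.24, 0.02, -0.39], [-0.0, 0.0, -0.0]], [[-0.47, 0.04, -0.78], [-0.0, 0.0, -0.0]], 
    [ 1.67  1.09 -2.45] 0.0
73 o 0.0382 grip 0.566 [[-0.15, 0.01, -0.26], [-0.0, 0.0, -0.0]], [[-0.29, 0.02, -0.53], [-0.0, 0.0, -0.0]], 
    [ 1.67  1.09 -2.47] 0.0
76 o 0.0407 grip 0.537 [[-0.2, 0.02, -0.4], [-0.0, 0.0, -0.0]], [[-0.39, 0.03, -0.8], [-0.0, 0.0, -0.0]], 
    [ 1.68  1.09 -2.49] 0.0
```

arm_command:
  commands:
    - [[-0.2,0.01,-0.16],[0,-0.003,0]]
    - [[-0.4,0.03,-0.33],[0,-0.006,0]]
    - [[-0.6,0.04,-0.5],[0,-0.009,0]]
    - [[-0.8,0.05,-0.67],[0,-0.012,0]]
    - [[-1.05,0.08,-0.92],[0,-0.015,0]]
    - [[-1.3,0.09,-1.17],[0,-0.018,0]]
    - [[-1.55,0.11,-1.42],[0,-0.018,0]]
    - [[-1.8,0.13,-1.67],[0,-0.018,0]]

```text
t: 7.55
ee_pos: [0.4288, -0.1091, 0.2104]
tool_rot: [1.515, 2.085, 1.59]
contact_force: [-0.2, -1.2, -1.1]
opening: 0.0273
gripper_force: 0.2
```

arm_command:
  commands:
    - [[-0.05,0,-0.06],[0,0,0]]
    - [[-0.15,0.01,-0.17],[0,0,0]]
    - [[-0.27,0.02,-0.3],[0,0,0]]
    - [[-0.4,0.03,-0.45],[0,0,0]]
    - [[-0.5,0.04,-0.57],[0,0,0]]
    - [[-0.6,0.05,-0.7],[0,0,0]]
    - [[-0.72,0.06,-0.83],[0,0,0]]
    - [[-0.82,0.06,-0.94],[0,0,0]]
  grip: 0.66

```text
t: 8.22
ee_pos: [0.4208, -0.1085, 0.2012]
tool_rot: [1.515, 2.085, 1.589]
contact_force: [-0.2, 0.8, -0.9]
opening: 0.03
gripper_force: 0.2
```

arm_command:
  commands:
    - [[0,0,0],[0,0,0]]
    - [[-0.1,0.01,-0.13],[0,0,0]]
    - [[-0.2,0.02,-0.26],[0,0,0]]
    - [[-0.3,0.02,-0.38],[0,0,0]]
    - [[-0.38,0.03,-0.49],[0,0,0]]
    - [[-0.48,0.04,-0.62],[0,0,0]]
    - [[-0.56,0.04,-0.73],[0,0,0]]
    - [[-0.56,0.04,-0.73],[0,0,0]]
  grip: 0.635

```text
t: 8.88
ee_pos: [0.4151, -0.108, 0.1938]
tool_rot: [1.516, 2.085, 1.59]
contact_force: [-0.3, -0.4, -0.8]
opening: 0.0319
gripper_force: 0.2
```

```bash
python3 log.py; python3 - <<'E'
from ease import *
import cv2
from station import snapshot
x,R=now();rows(x,R,[ez(65)[0]])
a=snapshot("side")[145:285,225:370,::-1];cv2.imwrite("pics/s4.png",cv2.resize(a,None,fx=4,fy=4,interpolation=2))
E
```

```text
8.88 q [-0.548  0.706  2.228  1.652  1.082 -2.389] p [ 0.4151 -0.108   0.1938] z [ 0.601  0.664 -0.444] y [ 0.628 -0.048  0.777] F [-0.3 -0.4 -0.8] open 0.0319
[[0.01, -0.03, -0.01], [-0.001, -0.0, 0.0]],
```

View pics/s4.png

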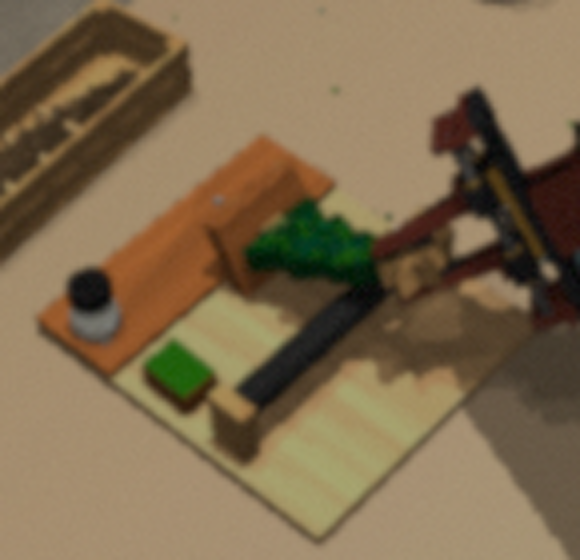

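The tree is at about 65°, resting on the lower finger just above the bar, with the star at about (415,265). I'll keep easing it down.

arm_command:
  commands:
    - [[0,0,0],[0,0,0]]
    - [[-0.08,0.01,-0.12],[0,0,0]]
    - [[-0.17,0.02,-0.25],[0,0,0]]
    - [[-0.27,0.02,-0.38],[0,0,0]]
    - [[-0.35,0.03,-0.5],[0,0,0]]
    - [[-0.43,0.04,-0.63],[0,0,0]]
    - [[-0.52,0.04,-0.76],[0,0,0]]
    - [[-0.52,0.04,-0.76],[0,0,0]]
  grip: 0.61

```text
t: 9.6
ee_pos: [0.4099, -0.1076, 0.1862]
tool_rot: [1.516, 2.085, 1.59]
contact_force: [0.6, -0.4, -0.9]
opening: 0.0343
gripper_force: 0.2
```

arm_command:
  commands:
    - [[0,0,0],[0,0,0]]
    - [[-0.08,0.01,-0.13],[0,0,0]]
    - [[-0.16,0.02,-0.26],[0,0,0]]
    - [[-0.24,0.02,-0.39],[0,0,0]]
    - [[-0.32,0.03,-0.52],[0,0,0]]
    - [[-0.4,0.04,-0.65],[0,0,0]]
    - [[-0.47,0.04,-0.78],[0,0,0]]
    - [[-0.47,0.04,-0.78],[0,0,0]]
  grip: 0.585

```text
t: 10.27
ee_pos: [0.4052, -0.1072, 0.1784]
tool_rot: [1.515, 2.085, 1.59]
contact_force: [0.5, -0.4, -0.5]
opening: 0.037
gripper_force: 0.3
```

arm_command:
  commands:
    - [[0,0,0],[0,0,0]]
    - [[-0.05,0,-0.09],[0,0,0]]
    - [[-0.1,0.01,-0.18],[0,0,0]]
    - [[-0.15,0.01,-0.27],[0,0,0]]
    - [[-0.2,0.02,-0.36],[0,0,0]]
    - [[-0.25,0.02,-0.45],[0,0,0]]
    - [[-0.29,0.02,-0.53],[0,0,0]]
    - [[-0.29,0.02,-0.53],[0,0,0]]
  grip: 0.565

```text
t: 10.93
ee_pos: [0.4024, -0.1071, 0.1732]
tool_rot: [1.515, 2.085, 1.589]
contact_force: [0.5, 0.3, -0.7]
opening: 0.0383
gripper_force: 0.3
```

arm_command:
  commands:
    - [[0,0,0],[0,0,0]]
    - [[-0.06,0,-0.12],[0,0,0]]
    - [[-0.12,0.01,-0.24],[0,0,0]]
    - [[-0.18,0.01,-0.36],[0,0,0]]
    - [[-0.24,0.02,-0.48],[0,0,0]]
    - [[-0.3,0.02,-0.6],[0,0,0]]
    - [[-0.39,0.02,-0.8],[0,0,0]]
    - [[-0.39,0.02,-0.8],[0,0,0]]
  grip: 0.535

```text
t: 11.6
ee_pos: [0.3987, -0.1069, 0.1654]
tool_rot: [1.514, 2.084, 1.592]
contact_force: [1.1, -0.1, 4.3]
opening: 0.0413
gripper_force: 2.5
```

```bash
python3 log.py
```

```text
11.6 q [-0.569  0.781  2.247  1.681  1.097 -2.495] p [ 0.3987 -0.1069  0.1654] z [ 0.602  0.664 -0.443] y [ 0.626 -0.049  0.778] F [ 1.1 -0.1  4.3] open 0.0413
```

arm_command:
  commands:
    - [[0.05,0,0.06],[0,0,0]]
    - [[0.05,0,0.06],[0,0,0]]
    - [[0.05,0,0.06],[0,0,0]]
  grip: 0.42

```text
t: 11.85
ee_pos: [0.399, -0.1068, 0.1659]
tool_rot: [1.515, 2.086, 1.589]
contact_force: [-0.1, 0.7, -0.2]
opening: 0.0506
gripper_force: 0.0
```

```bash
python3 log.py
```

```text
11.85 q [-0.568  0.779  2.247  1.68   1.094 -2.492] p [ 0.399  -0.1068  0.1659] z [ 0.601  0.664 -0.445] y [ 0.628 -0.048  0.777] F [-0.1  0.7 -0.2] open 0.0506
```

```bash
python3 - <<'E'
from plan import *
x,R=now();q=observe()["qpos"]
a=(x-np.r_[v,0]*.08,R);b=(a[0]+[.0,0,.12],R)
zt,yt=tool(0,0);tip=np.r_[B-u*.172-v*.038,.085];c=(tip+[0,0,.10]-zt*.182,np.c_[np.cross(yt,zt),yt,zt]);d=(tip-zt*.182,c[1])
m=[((b[0]*(1-s)+c[0]*s),R@Ro.from_rotvec(s*Ro.from_matrix(R.T@c[1]).as_rotvec()).as_matrix()) for s in(.25,.5,.75)]
for p in (a,b,*m,c,d):
    q,e=ik(p[0],p[1][:,2],p[1][:,1],q);print(p[0].round(3),q.round(2),round(e,4))
rows(x,R,[a,b]);rows(*b,[c]);rows(*c,[d])
E
```

```text
[ 0.393 -0.187  0.166] [-0.74  0.78  2.16  1.47  1.12 -2.4 ] 0.0
[ 0.393 -0.187  0.286] [-0.74  0.49  2.18  1.35  1.16 -2.1 ] 0.0
[ 0.403 -0.138  0.306] [-0.58  0.35  2.21  1.26  0.86 -1.79] 0.0
[ 0.413 -0.09   0.326] [-0.39  0.25  2.2   0.92  0.64 -1.24] 0.0
[ 0.423 -0.042  0.347] [-0.19  0.2   2.15  0.36  0.64 -0.48] 0.0
[0.433 0.006 0.367] [-0.01  0.2   2.07  0.    0.88  0.06] 0.0
[0.433 0.006 0.267] [-0.01  0.39  2.13 -0.    0.62  0.06] 0.0
[[-0.6, -7.98, 0.0], [0.0, 0.0, 0.0]], [[-0.6, -7.98, 12.0], [0.0, 0.0, 0.0]], 
[[3.96, 19.25, 8.11], [-0.667, 0.895, -0.349]], 
[[0.0, 0.0, -10.0], [0.0, 0.0, 0.0]],
```

arm_command:
  commands:
    - [[-0.15,-2,0],[0,0,0]]
    - [[-0.3,-4,0],[0,0,0]]
    - [[-0.6,-8,0],[0,0,0]]
    - [[-0.6,-8,0.5],[0,0,0]]
    - [[-0.6,-8,4],[0,0,0]]
    - [[-0.6,-8,8],[0,0,0]]
    - [[-0.6,-8,12],[0,0,0]]
    - [[-0.6,-8,12],[0,0,0]]

```text
t: 12.52
ee_pos: [0.3938, -0.1874, 0.2916]
tool_rot: [1.505, 2.083, 1.587]
contact_force: [0.3, 0.5, -0.1]
opening: 0.0506
gripper_force: 0.0
```

arm_command:
  commands:
    - [[0.4,1.9,0.8],[-0.067,0.09,-0.035]]
    - [[0.8,3.8,1.6],[-0.133,0.18,-0.07]]
    - [[1.2,5.8,2.4],[-0.2,0.27,-0.105]]
    - [[1.6,7.7,3.2],[-0.267,0.36,-0.14]]
    - [[2.0,9.6,4.0],[-0.333,0.45,-0.175]]
    - [[2.4,11.5,4.8],[-0.4,0.54,-0.21]]
    - [[2.8,13.5,5.6],[-0.467,0.63,-0.245]]
    - [[3.2,15.4,6.4],[-0.534,0.72,-0.28]]
  grip: 1

```text
t: 13.18
ee_pos: [0.421, -0.0493, 0.3418]
tool_rot: [2.095, 2.223, 0.629]
contact_force: [-0.3, 0.3, -0.4]
opening: 0.0021
gripper_force: 0.0
```

```bash
python3 log.py; python3 - <<'E'
from plan import *
x,R=now();zt,yt=tool(0,0);tip=np.r_[B-u*.172-v*.038,.085];rows(x,R,[(tip+[0,0,.10]-zt*.182,np.c_[np.cross(yt,zt),yt,zt])])
E
```

```text
13.18 q [-0.246  0.206  2.175  0.608  0.624 -0.78 ] p [ 0.421  -0.0493  0.3418] z [ 0.287  0.272 -0.918] y [0.953 0.016 0.303] F [-0.3  0.3 -0.4] open 0.0021
[[1.17, 5.52, 2.52], [-0.26, 0.314, -0.133]],
```

arm_command:
  commands:
    - [[0.4,1.8,0.8],[-0.087,0.105,-0.044]]
    - [[0.8,3.6,1.6],[-0.173,0.21,-0.088]]
    - [[1.2,5.5,2.5],[-0.26,0.314,-0.133]]
    - [[1.2,5.5,2.5],[-0.26,0.314,-0.133]]
    - [[1.2,5.5,2.5],[-0.26,0.314,-0.133]]

```text
t: 13.6
ee_pos: [0.4335, 0.0061, 0.3674]
tool_rot: [2.302, 2.134, -0.002]
contact_force: [0.0, -0.7, -0.3]
opening: 0.0006
gripper_force: 0.0
```

```bash
python3 log.py; python3 - <<'E'
from plan import *
x,R=now();zt,yt=tool(0,0);tip=np.r_[B-u*.172-v*.038,.085];rows(x,R,[(tip-zt*.182,np.c_[np.cross(yt,zt),yt,zt])])
# numeric look: bare-wood/green pixels of the lying tree near star, top camera vs expectation
from station import snapshot
from h import proj,calibration
import cv2
im=snapshot("top");cv2.imwrite("pics/t5.png",im[:,:,::-1])
c=calibration("top");print(proj(c,np.r_[B-u*.1335-v*.038,.105]).round(1),proj(c,np.r_[B-u*.123-v*.038,.105]).round(1))
E
```

```text
13.6 q [-0.013  0.197  2.068 -0.004  0.877  0.065] p [0.4335 0.0061 0.3674] z [ 0.001 -0.003 -1.   ] y [ 0.997 -0.075  0.001] F [ 0.  -0.7 -0.3] open 0.0006
[[-0.09, -0.02, -10.04], [0.003, 0.001, -0.0]], 
[324.  228.2] [324.3 224.9]
```

arm_command:
  commands:
    - [[0,0,-2.5],[0,0,0]]
    - [[0,0,-5],[0,0,0]]
    - [[0,0,-7],[0,0,0]]
    - [[-0.1,0,-9],[0,0,0]]
    - [[-0.1,0,-10],[0,0,0]]
    - [[-0.1,0,-10],[0,0,0]]

```text
t: 14.15
ee_pos: [0.4309, 0.0046, 0.2643]
tool_rot: [-2.3, -2.134, -0.001]
contact_force: [0.1, 0.6, -0.5]
opening: 0.0004
gripper_force: 0.0
```

arm_command:
  commands:
    - [[0.2,-0.02,0],[0,0,0]]
    - [[0.5,-0.04,0],[0,0,0]]
    - [[0.8,-0.06,0],[0,0,0]]
    - [[1.1,-0.08,0],[0,0,0]]
    - [[1.4,-0.11,0],[0,0,0]]
    - [[1.6,-0.12,0],[0,0,0]]
    - [[1.8,-0.14,0],[0,0,0]]
    - [[1.8,-0.14,0],[0,0,0]]

```text
t: 14.82
ee_pos: [0.4508, 0.0032, 0.2669]
tool_rot: [2.303, 2.136, 0.005]
contact_force: [-1.2, -0.2, 0.5]
opening: 0.0006
gripper_force: 0.0
```

arm_command:
  commands:
    - [[0.1,-0.01,0],[0,0,0]]
    - [[0.2,-0.02,0],[0,0,0]]
    - [[0.3,-0.02,0],[0,0,0]]
    - [[0.4,-0.03,0],[0,0,0]]
    - [[0.5,-0.04,0],[0,0,0]]
    - [[0.6,-0.05,0],[0,0,0]]
    - [[0.7,-0.05,0],[0,0,0]]
    - [[0.8,-0.06,0],[0,0,0]]

```text
t: 15.48
ee_pos: [0.4583, 0.0026, 0.2667]
tool_rot: [-2.304, -2.136, -0.004]
contact_force: [-1.6, 0.1, 0.2]
opening: 0.0006
gripper_force: 0.8
```

arm_command:
  commands:
    - [[0.1,-0.01,0],[0,0,0]]
    - [[0.2,-0.02,0],[0,0,0]]
    - [[0.3,-0.02,0],[0,0,0]]
    - [[0.4,-0.03,0],[0,0,0]]
    - [[0.4,-0.03,0],[0,0,0]]

```text
t: 15.9
ee_pos: [0.4624, 0.0023, 0.2667]
tool_rot: [2.304, 2.136, 0.004]
contact_force: [-0.9, 0.3, 0.1]
opening: 0.0007
gripper_force: 0.7
```

arm_command:
  commands:
    - [[0.1,-0.01,0],[0,0,0]]
    - [[0.2,-0.02,0],[0,0,0]]
    - [[0.3,-0.02,0],[0,0,0]]
    - [[0.3,-0.02,0],[0,0,0]]

```text
t: 16.23
ee_pos: [0.4655, 0.0021, 0.2667]
tool_rot: [2.304, 2.136, 0.004]
contact_force: [-1.0, -0.8, 0.9]
opening: 0.0008
gripper_force: 0.6
```

arm_command:
  commands:
    - [[0.1,-0.01,0],[0,0,0]]
    - [[0.2,-0.02,0],[0,0,0]]
    - [[0.2,-0.02,0],[0,0,0]]

```text
t: 16.48
ee_pos: [0.4675, 0.0019, 0.2667]
tool_rot: [2.304, 2.136, 0.004]
contact_force: [-0.6, 0.7, -0.1]
opening: 0.0006
gripper_force: 0.6
```

arm_command:
  commands:
    - [[0.1,-0.01,0],[0,0,0]]
    - [[0.2,-0.02,0],[0,0,0]]
    - [[0.2,-0.02,0],[0,0,0]]

```text
t: 16.73
ee_pos: [0.4695, 0.0017, 0.2667]
tool_rot: [2.304, 2.136, 0.004]
contact_force: [-1.4, -0.5, 0.4]
opening: 0.0007
gripper_force: 0.6
```

```bash
python3 log.py
```

```text
16.73 q [-0.022  0.427  2.055  0.003  0.658  0.051] p [0.4695 0.0017 0.2667] z [ 0.002  0.002 -1.   ] y [ 0.997 -0.075  0.002] F [-1.4 -0.5  0.4] open 0.0007
```

Not at the stop yet, so I'll keep going in small steps.

arm_command:
  commands:
    - [[0.1,-0.01,0],[0,0,0]]
    - [[0.2,-0.02,0],[0,0,0]]
    - [[0.2,-0.02,0],[0,0,0]]

```text
t: 16.98
ee_pos: [0.4706, 0.0016, 0.2664]
tool_rot: [-2.302, -2.135, -0.001]
contact_force: [-5.8, 0.3, 2.2]
opening: 0.0003
gripper_force: 2.4
```

arm_command:
  commands:
    - [[0.1,-0.01,0],[0,0,0]]
    - [[0.2,-0.02,0],[0,0,0]]
    - [[0.2,-0.02,0],[0,0,0]]

```text
t: 17.23
ee_pos: [0.4713, 0.0014, 0.266]
tool_rot: [-2.3, -2.133, 0.003]
contact_force: [-9.4, 1.0, 3.7]
opening: 0.0012
gripper_force: 4.6
```

It has met the step: the force rose to 9 N while the finger stopped advancing. I'll back off and check.

arm_command:
  commands:
    - [[-0.2,0.02,0],[0,0,0]]
    - [[-0.5,0.04,0],[0,0,0]]
    - [[-1.5,0.1,0],[0,0,0]]
    - [[-3,0.2,0],[0,0,0]]
    - [[-3,0.2,3],[0,0,0]]
    - [[-3,0.2,7],[0,0,0]]
    - [[-3,0.2,11],[0,0,0]]
    - [[-3,0.2,11],[0,0,0]]

```text
t: 17.9
ee_pos: [0.4452, 0.0033, 0.3832]
tool_rot: [2.297, 2.13, 0.018]
contact_force: [1.8, 0.4, 1.8]
opening: 0.0003
gripper_force: 0.0
```

arm_command:
  commands:
    - [[0,-4,0],[0,0,0]]
    - [[0,-8,0],[0,0,0]]
    - [[0,-12,0],[0,0,0]]
    - [[0,-16,0],[0,0,0]]
    - [[0,-20,0],[0,0,0]]
    - [[0,-20,0],[0,0,0]]

```text
t: 18.4
ee_pos: [0.4434, -0.202, 0.377]
tool_rot: [2.305, 2.128, 0.004]
contact_force: [-0.1, -0.3, -0.1]
opening: 0.0004
gripper_force: 0.0
```

```bash
python3 log.py; python3 - <<'E'
from plan import *
from h import *
import cv2
im=snapshot("side");a=im[145:285,225:370,::-1];b=snapshot("top")[140:245,265:365,::-1]
a=cv2.resize(a,None,fx=3.7,fy=3.7,interpolation=2);b=cv2.resize(b,None,fx=2.5,fy=2.5,interpolation=2)
o=np.zeros((a.shape[0],a.shape[1]+b.shape[1],3),np.uint8);o[:,:a.shape[1]]=a;o[:b.shape[0],a.shape[1]:]=b
cv2.imwrite("pics/fin.png",o);print(o.shape)
E
```

```text
18.4 q [-4.520e-01  2.590e-01  1.953e+00  1.000e-03  9.250e-01 -3.730e-01] p [ 0.4434 -0.202   0.377 ] z [ 0.005 -0.001 -1.   ] y [ 0.997 -0.08   0.005] F [-0.1 -0.3 -0.1] open 0.0004
(518, 786, 3)
```

View pics/fin.png

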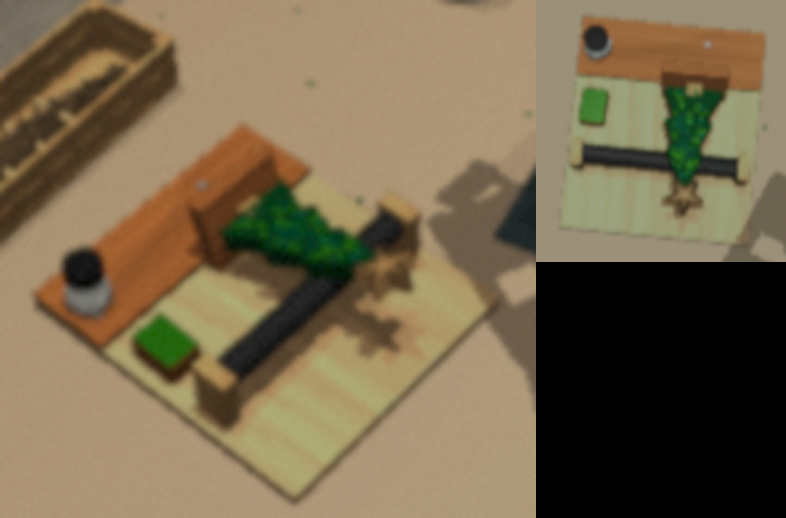

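The tree lies on the bar with its star at about (385,270) and its foot square against the step edge. The jar and sponge are where they were, and the robot is clear.

```bash
python3 -c "
from station import *
print(hand_in())"
```

```text
the job is handed in; nothing more can be done
None
```

I tipped the tree over the step's edge, eased it down onto the padded bar between loosely open fingers, pushed it by its star until its foot met the step, and handed the job in at about 18.5 s.

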